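Lock the orbital shaker's platform with its transport pin

TASK

Get the bench-top orbital shaker ready for moving: draw the steel transport pin from its parking stand, put it through the round port in the machine's deck and feel with its tip over the floating platform inside until it drops into the platform's blind hole. Seat it fully home, upright with its flange flat on the deck, and let go. Search gently, never pressing or hitting the machine with the pin harder than 30 N, and leave the bottle, the tub and the screwdriver where they are.

Things in the scene. Friction and masses are not known exactly. Their poses are not given: they have to be found in the camera images.
- pin_grip (a point): Centre of the transport pin's grip, on the pin's axis. The pin (about 120 g) stands upright, tip down, in its stand. The grip is a grey square block 20 x 20 mm, 40 mm tall; this point is 20 mm below its top and 98 mm above the tip. z points up along the pin; x and y are square to the grip's flat sides.
- pin_flange (a point): Centre of the underside of the pin's flange, 23 mm below pin_grip and 75 mm above the tip; z up along the pin. The flange is a round aluminium disc 62 mm in diameter, 3 mm thick, directly under the grip.
- stand_top (a point): Centre of the top face of the parking stand, a fixed white block 70 x 70 mm, 50 mm high on the table. The hole in it is 13.5 mm wide, 45 mm deep; lift the pin straight up by more than 45 mm to clear it.
- port (a point): Centre of the round access port in the shaker's steel deck, at the level of the deck's top face (120 mm above the table); z up, x and y along the machine's sides. The port is 40 mm in diameter, the deck 5 mm thick; nothing stands above the deck. 45 mm below the deck's top face lies the floating platform (see machine).
- pin: The whole pin; origin at the centre of the tip's end face, z up along the pin. Below the flange it is a round steel shank 12 mm in diameter, 75 mm long, with a tip that tapers to 10 mm over the last 2 mm.
- machine: Fixed white louvred orbital shaker, 320 x 360 mm; origin at the centre of its underside. Its flat level black platform, 45 mm below the deck top, has one blind hole, 14 mm wide, rim eased 0.5 mm, 34 mm deep. The platform is parked anywhere on its orbit: the hole's axis is 4 to 9 mm from the port's, in an unknown direction. It is braked sideways but gives on springs downwards, 5 N per mm, 8 mm at most.
- bottle: Bystander: white bottle, 70 mm in diameter, 190 mm tall, origin at the centre of its underside.
- wipes: Bystander: tub, 80 mm in diameter, 120 mm tall, origin at the centre of its underside.
- driver: Bystander: screwdriver lying on the table, about 200 mm long.

How it is judged:
By the outcome, as a careful person would: the job done as asked, in the order asked, and still so for the second after the job is handed in, with the robot touching nothing.
It also fails if it takes over 72 s, if anything falls off the work surface, if the arm or the gripper's body presses on something with over 40 N, if the wrist force passes 120 N, or if a joint passes its speed limit or range.

ROBOT

A 6-joint arm with a two-finger parallel gripper is mounted at the origin on the work surface. World frame = base frame: x ahead of the robot, y to its left, z up, the work surface at z = 0. Lengths are in mm, angles in rad, forces in N, time in s.
With the tool pointing down it reaches from about 325 to 900 mm from the base axis. Payload 6.1 kg.
Tool frame: the origin (TCP) lies between the finger pads; the fingertips stand 14 mm ahead of it and the grasp point (between the pads) lies 5 mm behind it; z points along the fingers, y is the direction in which the jaws open and shut (so a half turn about z gives the same grasp; the last joint's range is limited). The gripper opens to 85 mm and grips with 20 to 120 N. Pads are 22 mm wide; open, the fingers measure 114 mm over their backs; the gripper's body (76 mm by 85 mm) begins 54 mm behind the grasp point. The pads swing forward as they close: fully open they stand 13 mm farther back than shut.
Start: joints at [-1.354, 0.22, 1.526, -0, 1.395, -0.126], TCP at [210.071, -588.631, 245.3] pointing down, gripper open.
Joint ranges: [-2.98, 2.98], [-0.91, 2.08], [0.09, 2.57], [-1.24, 4.39], [0.2, 2.65], [-2.68, 2.68]. Speed limits (rad/s): [2.57, 2.57, 3.01, 3.14, 3.14, 3.14].

INTERFACE

Orientations are given as a unit quaternion [x, y, z, w].
In Python, from workcell import get_state, camera, calibration, hand_in gives the robot as it stands.
- The arm moves only by the tool send_rows, never from a script. Its argument "moves" is a list of rows, each a list of 7 numbers: the shift along the tool's x, y, z in units of 40 mm (1.0 is 40 mm), then the turn, a rotation vector about the tool's x, y, z in units of 8 degrees (1.0 is 8 degrees), then the finger opening in mm, from 0 to 85.4. In form: [[dx, dy, dz, wx, wy, wz, claw], ...]. A call has 1 to 8 rows; each row shifts and turns the commanded pose from where the row before left it, along the tool's axes as they then stand; what a row does not reach is not made up. A row lasts 1/8 s, in which the tool goes at most 62.5 mm and 10.7 degrees, less where a joint would pass 70% of its speed; a pose out of reach is approached as far as the arm can. A call is refused whole if a number of a shift passes 1 or a number of a turn 1, either way. A call with a gripper value outside its range is refused whole. The fingers move at their own pace and stop on an object; the grip force is fixed at half the most. Time passes only in rows, so rows that do not move let the fingers close. It gives the time, the measured TCP pose, the force and the opening at its end, in the units of the state.
- get_state(): the state, without advancing time (a new reading comes with each control period).
- camera(name): name is "side" or "top" or "wrist"; returns the picture (384x512x3 uint8, red, green, blue); there is no depth.
- calibration(name): a dict with "K" (3x3 intrinsics, pixels), "rvec" (rotation vector, rad) and "tvec" (3), from world to camera coordinates, as OpenCV has them. Camera axes: x right, y down, z forward; pixel columns grow to the right and rows downward; lengths in mm; the calibration is good to about 2 mm. The wrist camera is an equidistant fisheye: a pixel r from the principal point sees the ray r / f radians off the axis. A picture is of the moment at which its call begins: read the wrist's pose just before it. calibration takes no time and is no camera call; for the wrist camera it gives the pose at the moment of the call.
- hand_in(): hands the job in, once; it reports no verdict.
The state is a dict: "clock": time; "joint_pos": joint angles; "dq": joint speeds; "effort": joint torques, N m; "ee_pos": TCP position; "tool_rot": TCP orientation; "force": force on the tool from outside, world axes, zero at the start; "ft_torque": the same for the moment, N m; "gripper_width": opening from 0.0 (shut) to 1.0 (fully open).
Only numpy, scipy, OpenCV 4.12 (cv2) and the standard library are available. Lean on these libraries where they do the work, as an engineer would, in place of code of your own. Each camera call takes 0.05 s, during which the arm holds its last target. There are 200 camera calls.

## Working session

There is one attempt and no reset: what is moved stays moved. The work goes in short steps, Python scripts to look and compute and a tool call to move; the robot and the scene stay as the last step left them, time stands still between calls to the robot, and variables do not carry over. Pictures are saved under pics/ and viewed, about 8 in all and at most 12, crops included, and the job is handed in when it is done.

Besides the shell and the picture viewer there is one more tool, called after "Call:" as name([rows], argument=value, ...), one row to a line, values as JSON. send_rows: Moves the arm, as the interface text tells. Its arguments: {"type":"object","properties":{"moves":{"type":"array","items":{"type":"array","items":{"type":"number"}}}},"required":["moves"]}

```bash
mkdir -p pics; ls; python3 - <<'E'
from workcell import *
import cv2,numpy as np
s=get_state();print(s)
ims=[]
for n in("side","top","wrist"):
    im=camera(n)[:,:,::-1];cv2.imwrite(f"pics/{n}0.png",im);c=calibration(n);print(n,c)
    ims.append(im)
E
```

```text
pics
{'clock': 0.0, 'joint_pos': array([-1.35408665e+00,  2.21252781e-01,  1.52765074e+00, -5.40054272e-05,
        1.39469483e+00, -1.26092577e-01]), 'dq': array([-0.00020273, -0.00094749, -0.00185503,  0.00099444, -0.00111937,
        0.00014815]), 'effort': array([-1.74755464e-04, -4.96904469e+01, -3.89399278e+01, -1.87699297e-04,
        1.12179210e-02,  1.36648308e-05]), 'ee_pos': array([ 209.93472699, -588.05189239,  244.16173627]), 'tool_rot': array([ 9.85345446e-01,  1.70567714e-01, -7.19750899e-05, -1.00061462e-03]), 'force': array([0.70321598, 0.90587315, 0.14415944]), 'ft_torque': array([-0.00843402, -0.00827339,  0.04339742]), 'gripper_width': 0.9987111798554612}
side {'K': array([[451.38270504,   0.        , 259.52690518],
       [  0.        , 451.38270504, 185.11902004],
       [  0.        ,   0.        ,   1.        ]]), 'rvec': array([ 2.17273919, -0.13386759,  0.10341127]), 'tvec': array([-666.5373222 ,   49.22719293, 1092.67114318])}
top {'K': array([[388.4469554 ,   0.        , 254.37231271],
       [  0.        , 388.4469554 , 191.8076703 ],
       [  0.        ,   0.        ,   1.        ]]), 'rvec': array([ 2.18721435, -2.1294183 ,  0.11392974]), 'tvec': array([-117.50044018,  651.07361108,  864.46657451])}
wrist {'K': array([[297.31863964,   0.        , 253.6106192 ],
       [  0.        , 297.31863964, 190.32624789],
       [  0.        ,   0.        ,   1.        ]]), 'rvec': array([-2.37908292,  1.67595985,  0.23310091]), 'tvec': array([-623.981612  ,  -35.92311657,  377.91703094])}
```

View pics/top0.png

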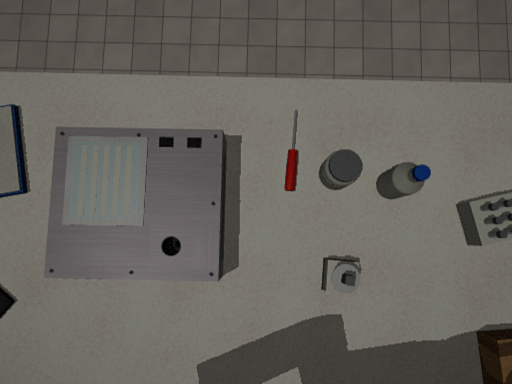

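View pics/side0.png

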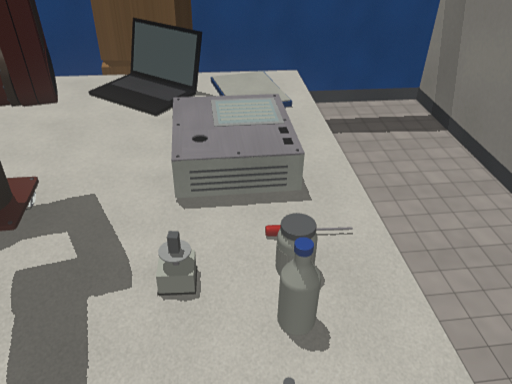

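```bash
cat > h.py <<'E'
from workcell import *
import cv2,numpy as np
from scipy.spatial.transform import Rotation as R
def ray(n,uv,c=None):
    c=c or calibration(n);K=c["K"];M=cv2.Rodrigues(np.array(c["rvec"]))[0]
    p=[(uv[0]-K[0,2])/K[0,0],(uv[1]-K[1,2])/K[1,1]]
    if n=="wrist":
        r=np.hypot(*p);d=np.array([p[0]/r*np.sin(r),p[1]/r*np.sin(r),np.cos(r)]) if r>1e-9 else np.array([0,0,1.])
    else: d=np.array([*p,1.])
    return -M.T@np.array(c["tvec"]),M.T@d
def at(n,uv,z,c=None):
    o,d=ray(n,uv,c);return o+d*(z-o[2])/d[2]
def st():
    s=get_state();print("t",round(s["clock"],2),"p",s["ee_pos"].round(2),"q",R.from_quat(s["tool_rot"]).as_matrix().round(4).tolist(),"F",s["force"].round(2),"T",s["ft_torque"].round(2),"g",round(s["gripper_width"]*85.4,1),"j",s["joint_pos"].round(2));return s
E
python3 - <<'E'
from h import *
im=cv2.imread("pics/top0.png")
a=cv2.resize(im[240:310,305:405],None,fx=5,fy=5,interpolation=2)
b=cv2.resize(im[210:280,130:230],None,fx=5,fy=5,interpolation=2)
cv2.imwrite("pics/c1.png",np.vstack([a,b]))
for p,z in [((348,279),123),((171,246),120),((171,246),120),((222,130),120),((219,280),120),((45,277),120),((56,127),120)]: print(p,at("top",p,z).round(1))
print(at("side",(174,234),123),at("side",(200,138),120))
E
```

```text
(348, 279) [ 470.1 -296.8  123. ]
(171, 246) [526.8  69.  120. ]
(171, 246) [526.8  69.  120. ]
(222, 130) [776.  -27.8 120. ]
(219, 280) [460.4 -33.3 120. ]
(45, 277) [456.4 325.7 120. ]
(56, 127) [773.6 330.1 120. ]
[ 468.82917522 -299.65562344  123.        ] [526.8574362   70.97223941 120.        ]
```

View pics/c1.png

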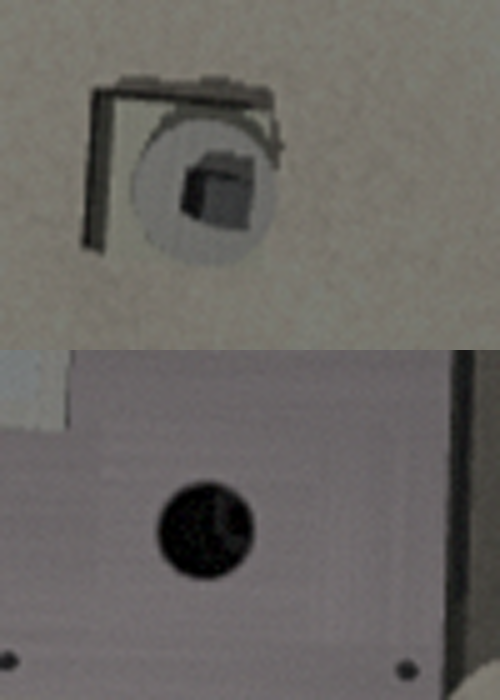

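Call:
send_rows([
  [0,0,0,0,0,0.82,85],
  [0,0,0,0,0,0.82,85],
  [0,0,0,0,0,0.82,85],
])

```text
clock: 0.52
ee_pos: [210.0, -588.4, 244.8]
tool_rot: [1.0, -0.002, -0.0, -0.0]
force: [0.2, -0.2, 0.5]
gripper_width: 0.994
```

Call:
send_rows([
  [0.8,-0.9,0.1,0,0,0,85],
  [0.8,-0.9,0.1,0,0,0,85],
  [0.8,-0.9,0.1,0,0,0,85],
  [0.8,-0.9,0.1,0,0,0,85],
  [0.8,-0.9,0.1,0,0,0,85],
  [0.8,-0.9,0.1,0,0,0,85],
  [0.8,-0.9,0.1,0,0,0,85],
  [0.85,-0.9,0.1,0,0,0,85],
])

```text
clock: 1.52
ee_pos: [469.0, -299.5, 213.0]
tool_rot: [1.0, -0.0, -0.0, -0.0]
force: [0.1, 0.4, 0.2]
gripper_width: 0.994
```

Call:
send_rows([
  [0,0,0,0,0,0,70],
  [0,0,0,0,0,0,70],
])

```text
clock: 1.78
ee_pos: [468.1, -300.8, 213.1]
tool_rot: [1.0, 0.0, -0.0, 0.0]
force: [-0.5, -0.5, 0.3]
gripper_width: 0.817
```

```bash
python3 - <<'E'
from h import *
st();c=calibration("wrist");print(ray("wrist",(254,190),c))
cv2.imwrite("pics/w1.png",camera("wrist")[:,:,::-1])
for p,z in [((350.6,280),123),((346,278.4),83),((171.2,246),120)]:print(at("top",p,z))
def proj(P):
    M=cv2.Rodrigues(np.array(c["rvec"]))[0];q=M@P+c["tvec"];r=np.hypot(q[0],q[1]);t=np.arctan2(r,q[2]);return c["K"][:2,:2]@(q[:2]/r*t)+c["K"][:2,2]
print(proj(np.array([469,-300,123.])))
E
```

```text
t 1.77 p [ 468.07 -300.8   213.08] q [[1.0, 0.0002, -0.0007], [0.0002, -1.0, -0.0001], [-0.0007, 0.0001, -1.0]] F [-0.53 -0.48  0.31] T [ 0.01 -0.02  0.05] g 69.8 j [-0.71  0.08  1.74 -0.    1.32  0.86]
(array([ 535.80592567, -300.96372594,  340.84446332]), array([-0.27003066, -0.00123906, -0.96285093]))
[ 468.25527388 -302.08677812  123.        ]
[ 467.23246172 -301.78985014   83.        ]
[526.78251646  68.53976023 120.        ]
[252.37046683 197.17579479]
```

View pics/w1.png

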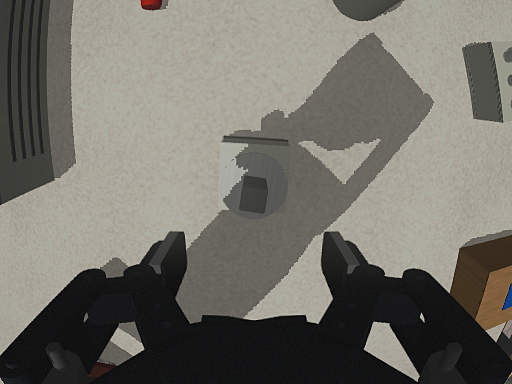

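```bash
python3 - <<'E'
from h import *
im=cv2.imread("pics/w1.png")[125:235,205:305]
im=np.clip(im.astype(float)*1.6,0,255).astype(np.uint8)
cv2.imwrite("pics/c2.png",cv2.resize(im,None,fx=5,fy=5,interpolation=2))
E
```

```text
(no output)
```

View pics/c2.png

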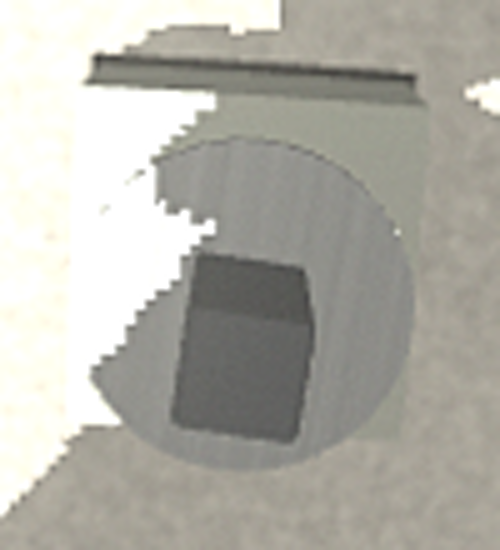

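```bash
python3 - <<'E'
from h import *
c=calibration("wrist")
P=[at("wrist",(205+u/5,125+v/5),123,c) for u,v in [(188,304),(312,326),(298,442),(173,420)]]
P=np.array(P)[:,:2];print(P.round(1),P.mean(0))
for i in range(4):
    d=P[(i+1)%4]-P[i];print(np.hypot(*d).round(1),np.degrees(np.arctan2(d[1],d[0])).round(1))
print(at("wrist",(205+252/5,125+304/5),83,c))
E
```

```text
[[ 477.7 -293.1]
 [ 474.3 -312. ]
 [ 455.5 -310.1]
 [ 459.1 -290.6]] [ 466.64017914 -301.45403069]
19.2 -100.5
18.9 174.1
19.8 79.4
18.8 -7.8
[ 467.13353178 -303.09619668   83.        ]
```

Call:
send_rows([
  [-0.025,0.03,0,0,0,0.53,70],
  [0,0,0.4,0,0,0.53,60],
  [0,0,0.6,0,0,0,50],
  [0,0,0.6,0,0,0,50],
  [0,0,0.5,0,0,0,50],
  [0,0,0.4,0,0,0,50],
  [0,0,0.25,0,0,0,50],
  [0,0,0,0,0,0,50],
])

```text
clock: 2.82
ee_pos: [466.8, -302.0, 102.7]
tool_rot: [0.997, -0.075, -0.001, -0.0]
force: [0.3, -0.2, -0.7]
gripper_width: 0.582
```

```bash
python3 - <<'E'
from h import *
st()
w=camera("wrist")[:,:,::-1][100:,100:412];s=camera("side")[:,:,::-1][170:312,90:270]
cv2.imwrite("pics/c3.png",np.hstack([w,cv2.resize(s,(360,284))]))
E
```

```text
t 2.83 p [ 466.77 -302.04  102.71] q [[0.9889, -0.1486, -0.001], [-0.1486, -0.9889, 0.0008], [-0.0011, -0.0006, -1.0]] F [ 0.27 -0.21 -0.7 ] T [0.01 0.02 0.02] g 49.7 j [-0.72  0.21  1.83 -0.    1.11  1.  ]
```

View pics/c3.png

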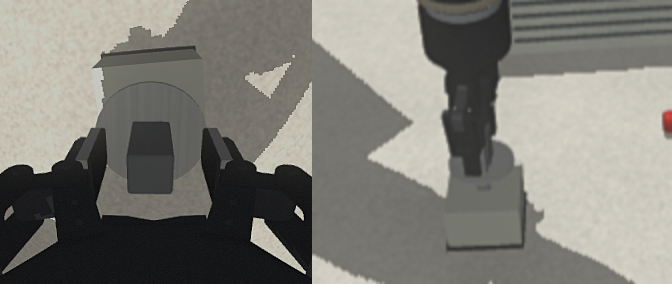

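The pads straddle the grip squarely: the grip is at about (150,158) in the left picture, with a pad on each side. I'm closing.

Call:
send_rows([
  [0,0,0,0,0,0,30],
  [0,0,0,0,0,0,22],
  [0,0,0,0,0,0,16],
  [0,0,0,0,0,0,10],
  [0,0,0,0,0,0,10],
  [0,0,0,0,0,0,10],
  [0,0,0,0,0,0,10],
  [0,0,0,0,0,0,10],
])

```text
clock: 3.92
ee_pos: [467.7, -302.2, 104.0]
tool_rot: [0.997, -0.074, 0.001, 0.0]
force: [0.5, 1.9, 5.4]
gripper_width: 0.224
```

Call:
send_rows([
  [0,0,-0.2,0,0,0,10],
  [0,0,-0.3,0,0,0,10],
  [0,0,-0.4,0,0,0,10],
  [0,0,-0.5,0,0,0,10],
  [0,0,-0.6,0,0,0,10],
  [0,0,-0.6,0,0,0,10],
  [0,0,-0.5,0,0,0,10],
  [0,0,-0.4,0,0,0,10],
])

```text
clock: 4.92
ee_pos: [467.4, -302.2, 245.3]
tool_rot: [0.997, -0.074, 0.001, 0.001]
force: [-1.1, 0.4, -2.4]
gripper_width: 0.222
```

```bash
python3 - <<'E'
from h import *
st()
cv2.imwrite("pics/s3.png",camera("side")[:,:,::-1]);cv2.imwrite("pics/w3.png",camera("wrist")[:,:,::-1])
E
```

```text
t 4.92 p [ 467.37 -302.21  245.27] q [[0.989, -0.1482, 0.001], [-0.1482, -0.989, -0.0011], [0.0011, 0.0009, -1.0]] F [-1.05  0.38 -2.39] T [-0.01  0.06  0.  ] g 18.9 j [-0.72  0.06  1.71 -0.    1.38  1.  ]
```

Call:
send_rows([
  [-0.08,-0.4,0,0,0,0,10],
  [-0.13,-0.8,0,0,0,0,10],
  [-0.14,-0.9,0,0,0,0,10],
  [-0.15,-0.9,0,0,0,0,10],
  [-0.15,-0.9,0,0,0,0,10],
  [-0.15,-0.9,0,0,0,0,10],
  [-0.15,-0.9,0,0,0,0,10],
  [-0.15,-0.9,0,0,0,0,10],
])

```text
clock: 6.02
ee_pos: [461.5, -32.2, 241.9]
tool_rot: [0.997, -0.074, -0.001, -0.0]
force: [0.3, -0.5, -0.2]
gripper_width: 0.227
```

Call:
send_rows([
  [-0.15,-0.9,0,0,0,0,10],
  [-0.15,-0.8,0,0,0,0,10],
  [-0.12,-0.65,0,0,0,0,10],
  [-0.08,-0.46,0,0,0,0,10],
  [0,0,0,0,0,0,10],
])

```text
clock: 6.65
ee_pos: [458.3, 81.3, 242.0]
tool_rot: [0.997, -0.073, -0.001, -0.0]
force: [0.1, 0.0, -2.0]
gripper_width: 0.226
```

```bash
cat >> h.py <<'E'
def proj(n,P,c=None):
    c=c or calibration(n);M=cv2.Rodrigues(np.array(c["rvec"]))[0];q=M@np.array(P,float)+c["tvec"];r=np.hypot(q[0],q[1])
    t=np.arctan2(r,q[2]) if n=="wrist" else r/q[2]
    return c["K"][:2,:2]@(q[:2]/r*t)+c["K"][:2,2]
E
python3 - <<'E'
from h import *
st();c=calibration("wrist");im=camera("wrist")[:,:,::-1];cv2.imwrite("pics/w4.png",im)
u,v=proj("wrist",(526.7,69.5,120),c).round().astype(int);print(u,v,c)
a=im[max(v-40,0):v+40,max(u-50,0):u+50];print(max(v-40,0),max(u-50,0))
a=cv2.resize(a,None,fx=5,fy=5,interpolation=2)
b=np.clip(255*(a/255.)**.4,0,255).astype(np.uint8)
s=camera("side")[:,:,::-1][40:190,120:320];cv2.imwrite("pics/s4.png",s)
cv2.imwrite("pics/c4.png",np.hstack([b,cv2.resize(s,(267,200)) if 0 else np.vstack([cv2.resize(s,(290,217)),np.zeros((b.shape[0]-217,290,3),np.uint8)])]))
E
```

```text
t 6.65 p [458.27  81.32 241.99] q [[0.9894, -0.1455, -0.0026], [-0.1455, -0.9894, 0.0003], [-0.0026, 0.0001, -1.0]] F [ 0.05  0.01 -2.04] T [-0.02 -0.04  0.03] g 19.3 j [ 0.01 -0.17  1.93  0.    1.38  1.72]
255 107 {'K': array([[297.31863964,   0.        , 253.6106192 ],
       [  0.        , 297.31863964, 190.32624789],
       [  0.        ,   0.        ,   1.        ]]), 'rvec': array([-1.92535008,  2.22846702,  0.30996116]), 'tvec': array([146.72458486, 389.43464559, 494.70498794])}
67 205
```

View pics/c4.png

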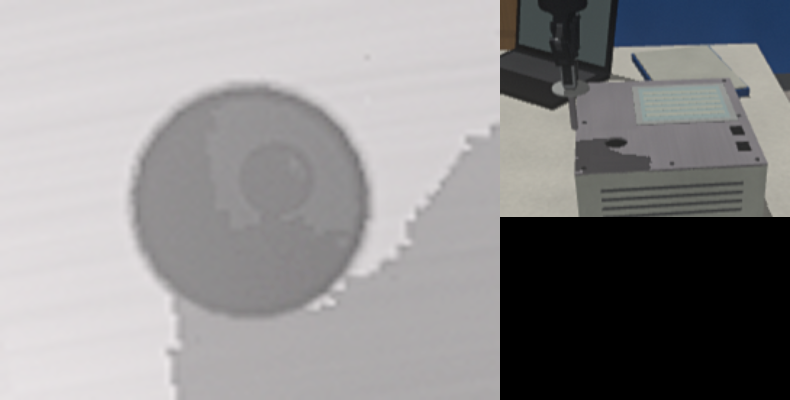

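```bash
python3 - <<'E'
from h import *
s=st();c=calibration("wrist")
p=at("wrist",(205+251/5,67+200/5),120,c);h=at("wrist",(205+276/5,67+178/5),75,c);print(p,h,np.hypot(*(h-p)[:2]))
Rm=R.from_quat(s["tool_rot"]).as_matrix()
for q in(p,h):print(Rm.T[:2,:2]@(q-s["ee_pos"])[:2]/40)
# where is the pin now relative to TCP: project flange/tip outline
for q in [(0,0),]:
  print(proj("wrist",s["ee_pos"]+[0,0,-21.],c),proj("wrist",s["ee_pos"]+[0,0,-99.],c))
im=cv2.imread("pics/w4.png")[150:330,150:360]
cv2.imwrite("pics/c5.png",cv2.resize(np.clip(255*(im/255.)**.5,0,255).astype(np.uint8),None,fx=3,fy=3,interpolation=2))
E
```

```text
t 6.75 p [458.86  79.93 242.42] q [[0.9891, -0.1472, -0.0017], [-0.1472, -0.9891, -0.0003], [-0.0016, 0.0005, -1.0]] F [ 0.15  1.1  -1.11] T [-0.06 -0.    0.03] g 19.3 j [ 0.   -0.17  1.93 -0.    1.38  1.72]
[526.97267451  68.14200452 120.        ] [530.76424319  62.373566    75.        ] 6.902961397293266
[1.72770624 0.04087397]
[1.84269064 0.16956108]
[253.07598235 235.77421585] [253.1996388  194.94843437]
```

View pics/c5.png

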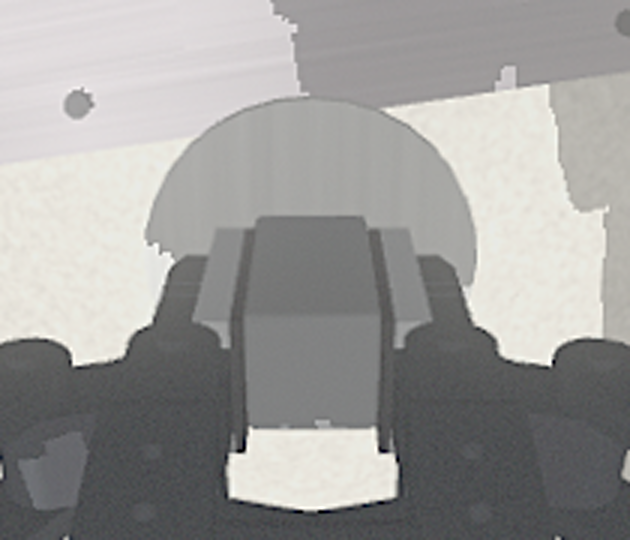

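```bash
python3 - <<'E'
from h import *
s=get_state();c=calibration("wrist");s2=get_state();print(s['ee_pos'],s2['ee_pos'])
Rm=R.from_quat(s["tool_rot"]).as_matrix();z=s["ee_pos"][2]
for u,v in [(245,315),(382,315),(380,428),(247,428),(313,371)]:
  print((Rm.T@(at("wrist",(150+u/3,150+v/3),z+19,c)-s["ee_pos"])).round(1))
print((Rm.T@(at("wrist",(150+312/3,150+97/3),z-18,c)-s["ee_pos"])).round(1)) #flange front, should be x~31
E
```

```text
[458.85781039  79.93186943 242.41572705] [458.85781039  79.93186943 242.41572705]
[  9.4  -8.8 -19. ]
[  9.4  10.1 -19. ]
[ -9.8  10.5 -19. ]
[ -9.8  -9.1 -19. ]
[  0.3   0.6 -19. ]
[30.9  0.5 18. ]
```

```bash
python3 - <<'E'
from h import *
c2=calibration("wrist");c=dict(c2);c["rvec"]=np.array([-1.92535008,  2.22846702,  0.30996116]);c["tvec"]=np.array([146.72458486, 389.43464559, 494.70498794])
for k in(c,c2):
  M=cv2.Rodrigues(k["rvec"])[0];print(-M.T@k["tvec"],at("wrist",(255.2,107),120,k),at("wrist",(260.2,102.6),75,k))
E
```

```text
[525.54562061  71.16541544 369.67249882] [526.31606485  69.73125157 120.        ] [530.07424831  64.00559716  75.        ]
[525.99558814  69.73251968 370.14260659] [526.97267451  68.14200452 120.        ] [530.76424319  62.373566    75.        ]
```

Call:
send_rows([
  [0.3,0.02,0,0,0,0,10],
  [0.6,0.04,0,0,0,0,10],
  [0.6,0.04,0,0,0,0,10],
  [0.32,0.02,0,0,0,0,10],
  [0,0,0,0,0,0,10],
  [0,0,0,0,0,0,10],
])

```text
clock: 7.5
ee_pos: [530.5, 64.1, 243.0]
tool_rot: [0.997, -0.074, -0.001, -0.0]
force: [-0.4, -0.5, -1.4]
gripper_width: 0.224
```

```bash
cat > e.py <<'E'
from h import *
s=st();Rm=R.from_quat(s["tool_rot"]).as_matrix()
print("units to hole",(Rm.T@(np.array([530.2,64.5,s["ee_pos"][2]])-s["ee_pos"])/40).round(3),"tip z",s["ee_pos"][2]-99)
E
python3 e.py
```

```text
t 7.5 p [530.47  64.15 243.01] q [[0.9889, -0.1484, -0.001], [-0.1484, -0.9889, 0.0001], [-0.001, 0.0, -1.0]] F [-0.43 -0.53 -1.43] T [0.01 0.01 0.05] g 19.2 j [-0.03  0.01  1.76  0.    1.37  1.69]
units to hole [-0.008 -0.008  0.   ] tip z 144.00830314804574
```

Call:
send_rows([
  [-0.008,-0.008,0.15,0,0,0,10],
  [0,0,0.2,0,0,0,10],
  [0,0,0.2,0,0,0,10],
  [0,0,0.25,0,0,0,10],
  [0,0,0.25,0,0,0,10],
  [0,0,0.25,0,0,0,10],
  [0,0,0.15,0,0,0,10],
  [0,0,0,0,0,0,10],
])

```text
clock: 8.5
ee_pos: [530.4, 64.5, 184.6]
tool_rot: [0.997, -0.074, -0.001, 0.0]
force: [0.2, -0.7, -1.5]
gripper_width: 0.224
```

```bash
python3 e.py
```

```text
t 8.5 p [530.39  64.52 184.62] q [[0.989, -0.1482, -0.0012], [-0.1482, -0.989, 0.0], [-0.0012, 0.0002, -1.0]] F [ 0.18 -0.68 -1.52] T [0.01 0.   0.04] g 19.1 j [-0.03  0.06  1.82 -0.    1.26  1.69]
units to hole [-0.005  0.001  0.   ] tip z 85.61694482367105
```

Call:
send_rows([
  [0,0,0.05,0,0,0,10],
  [0,0,0.05,0,0,0,10],
  [0,0,0.05,0,0,0,10],
  [0,0,0.05,0,0,0,10],
  [0,0,0.025,0,0,0,10],
  [0,0,0.025,0,0,0,10],
  [0,0,0.025,0,0,0,10],
  [0,0,0.025,0,0,0,10],
])

```text
clock: 9.5
ee_pos: [530.9, 64.5, 173.4]
tool_rot: [0.997, -0.074, 0.0, 0.0]
force: [0.3, -0.8, -1.6]
gripper_width: 0.225
```

Call:
send_rows([
  [0,0,0.025,0,0,0,10],
  [0,0,0,0,0,0,10],
])

```text
clock: 9.75
ee_pos: [530.8, 64.5, 172.3]
tool_rot: [0.997, -0.074, 0.0, 0.0]
force: [-0.2, -0.7, -0.4]
gripper_width: 0.228
```

Call:
send_rows([
  [0,0,0.025,0,0,0,10],
  [0,0,0.025,0,0,0,10],
  [0,0,0,0,0,0,10],
])

```text
clock: 10.12
ee_pos: [530.8, 64.5, 170.3]
tool_rot: [0.997, -0.074, 0.0, 0.0]
force: [0.4, -1.4, -0.4]
gripper_width: 0.225
```

Call:
send_rows([
  [0,0,0.025,0,0,0,10],
  [0,0,0.025,0,0,0,10],
  [0,0,0.025,0,0,0,10],
  [0,0,0.025,0,0,0,10],
  [0,0,0,0,0,0,10],
])

```text
clock: 10.75
ee_pos: [530.8, 64.5, 166.2]
tool_rot: [0.997, -0.074, 0.0, 0.0]
force: [0.1, -1.6, -0.4]
gripper_width: 0.226
```

```bash
python3 e.py
```

```text
t 10.75 p [530.79  64.51 166.23] q [[0.989, -0.1482, 0.0001], [-0.1482, -0.989, -0.0001], [0.0001, 0.0001, -1.0]] F [ 0.13 -1.58 -0.43] T [-0.26 -0.24 -0.  ] g 19.3 j [-0.03  0.08  1.84 -0.    1.22  1.69]
units to hole [-0.014  0.002 -0.   ] tip z 67.22560315769678
```

Call:
send_rows([
  [0.008,0.01,0.03,0,0,0,10],
  [0,0,0.04,0,0,0,10],
  [0,0,0.04,0,0,0,10],
  [0,0,0.04,0,0,0,10],
  [0,0,0.04,0,0,0,10],
  [0,0,0,0,0,0,10],
])

```text
clock: 11.5
ee_pos: [530.9, 64.1, 158.5]
tool_rot: [0.997, -0.074, -0.0, -0.0]
force: [0.7, 0.5, -0.8]
gripper_width: 0.221
```

```bash
python3 e.py
```

```text
t 11.5 p [530.86  64.14 158.48] q [[0.989, -0.1482, -0.0004], [-0.1482, -0.989, 0.0001], [-0.0004, -0.0, -1.0]] F [ 0.74  0.51 -0.8 ] T [-0.05 -0.02  0.03] g 18.8 j [-0.03  0.09  1.85  0.    1.21  1.69]
units to hole [-0.018 -0.007  0.   ] tip z 59.48097632369473
```

Side load is gone and the tip is well inside the hole. I'm lowering to about 2 mm above the deck, then easing down.

Call:
send_rows([
  [0,0,0.05,0,0,0,10],
  [0,0,0.05,0,0,0,10],
  [0,0,0.05,0,0,0,10],
  [0,0,0.05,0,0,0,10],
  [0,0,0.05,0,0,0,10],
  [0,0,0.04,0,0,0,10],
  [0,0,0.02,0,0,0,10],
  [0,0,0,0,0,0,10],
])

```text
clock: 12.5
ee_pos: [531.0, 64.1, 146.2]
tool_rot: [0.997, -0.074, -0.0, -0.0]
force: [0.5, 0.1, -1.5]
gripper_width: 0.225
```

Call:
send_rows([
  [0,0,0.0125,0,0,0,10],
  [0,0,0,0,0,0,10],
])

```text
clock: 12.75
ee_pos: [531.0, 64.1, 145.8]
tool_rot: [0.997, -0.074, 0.0, -0.0]
force: [-0.6, 0.3, -0.4]
gripper_width: 0.221
```

```bash
python3 e.py
```

```text
t 12.75 p [531.01  64.11 145.82] q [[0.989, -0.1482, 0.0], [-0.1482, -0.989, 0.0], [0.0, -0.0, -1.0]] F [-0.56  0.3  -0.43] T [0.01 0.   0.04] g 18.9 j [-0.03  0.1   1.86  0.    1.18  1.69]
units to hole [-0.021 -0.007 -0.   ] tip z 46.82055572940044
```

Call:
send_rows([
  [0,0,0.0125,0,0,0,10],
  [0,0,0,0,0,0,10],
])

```text
clock: 13.0
ee_pos: [531.0, 64.1, 145.3]
tool_rot: [0.997, -0.074, -0.0, 0.0]
force: [-0.2, -0.4, -1.7]
gripper_width: 0.225
```

Call:
send_rows([
  [0,0,0.0125,0,0,0,10],
  [0,0,0,0,0,0,10],
])

```text
clock: 13.25
ee_pos: [530.9, 64.1, 144.7]
tool_rot: [0.997, -0.074, -0.0, -0.0]
force: [-0.1, 0.7, -1.8]
gripper_width: 0.226
```

Call:
send_rows([
  [0,0,0.0125,0,0,0,10],
  [0,0,0,0,0,0,10],
])

```text
clock: 13.5
ee_pos: [531.0, 64.1, 144.3]
tool_rot: [0.997, -0.074, 0.0, 0.0]
force: [0.3, -0.1, -0.8]
gripper_width: 0.224
```

Call:
send_rows([
  [0,0,0.0125,0,0,0,10],
  [0,0,0,0,0,0,10],
])

```text
clock: 13.75
ee_pos: [531.1, 64.1, 144.3]
tool_rot: [0.997, -0.074, 0.0, 0.0]
force: [-1.8, 0.6, 3.7]
gripper_width: 0.224
```

Call:
send_rows([
  [0,0,0.0125,0,0,0,10],
  [0,0,0,0,0,0,10],
])

```text
clock: 14.0
ee_pos: [531.3, 64.2, 144.2]
tool_rot: [0.997, -0.074, 0.0, -0.0]
force: [-2.9, 0.1, 6.2]
gripper_width: 0.223
```

```bash
python3 e.py
```

```text
t 14.0 p [531.32  64.15 144.22] q [[0.989, -0.1481, 0.0008], [-0.1481, -0.989, -0.0], [0.0008, -0.0001, -1.0]] F [-2.89  0.14  6.19] T [-0.14  0.56 -0.05] g 19.0 j [-0.03  0.1   1.86 -0.    1.18  1.69]
units to hole [-0.029 -0.004 -0.   ] tip z 45.21740353745369
```

Contact came at TCP z 144.2, which is where the seated flange was predicted (144). I'm releasing.

Call:
send_rows([
  [0,0,0,0,0,0,20],
  [0,0,0,0,0,0,24],
  [0,0,0,0,0,0,32],
  [0,0,0,0,0,0,44],
  [0,0,0,0,0,0,50],
  [0,0,0,0,0,0,50],
])

```text
clock: 14.75
ee_pos: [531.0, 64.1, 143.3]
tool_rot: [0.997, -0.074, 0.0, -0.0]
force: [-0.3, -0.0, 0.2]
gripper_width: 0.584
```

Call:
send_rows([
  [0,0,-0.1,0,0,0,50],
  [0,0,-0.3,0,0,0,50],
  [0,0,-0.5,0,0,0,50],
  [0,0,-0.6,0,0,0,50],
  [0,0,-0.6,0,0,0,50],
  [0,0,-0.4,0,0,0,50],
  [0,0,-0.2,0,0,0,50],
  [0,0,0,0,0,0,50],
])

```text
clock: 15.75
ee_pos: [531.1, 64.1, 251.6]
tool_rot: [0.997, -0.074, 0.0, -0.0]
force: [-0.5, -0.1, -0.5]
gripper_width: 0.585
```

```bash
python3 - <<'E'
from h import *
st();c=calibration("wrist")
w=camera("wrist")[:,:,::-1];s=camera("side")[:,:,::-1]
cv2.imwrite("pics/w6.png",w);cv2.imwrite("pics/s6.png",s)
print(proj("wrist",(531,64,160),c),proj("wrist",(531,64,123),c))
cv2.imwrite("pics/c6.png",np.hstack([cv2.resize(w[130:270,184:324],(392,392),interpolation=2),cv2.resize(s[80:180,150:250],(392,392),interpolation=2)]))
E
```

```text
t 15.75 p [531.15  64.11 251.61] q [[0.989, -0.1481, 0.0006], [-0.1481, -0.989, -0.0], [0.0006, -0.0001, -1.0]] F [-0.53 -0.07 -0.53] T [-0.01  0.02  0.04] g 50.0 j [-0.03 -0.    1.75 -0.    1.39  1.69]
[253.43384471 198.12175878] [253.46492084 185.88988789]
```

View pics/c6.png

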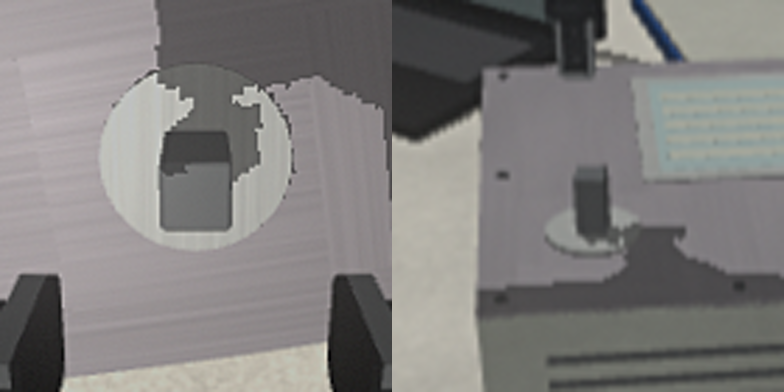

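The flange lies flat on the deck, at about (195,157) in the left view, with no gap in the side view. The grip is upright and the gripper is clear, so I'm handing in.

```bash
python3 -c "
from workcell import *
print(hand_in())"
```

```text
the job is handed in; nothing more can be done
None
```

The transport pin is in the platform's blind hole, seated with its flange on the deck and released. I handed the job in at about 15.9 s of the 72 s allowed.

- **Finding the hole:** The wrist camera could see it through the port, about 6.9 mm off the port's axis. I lowered the pin straight onto that spot, and it dropped in on the first try, so no feeling over the platform was needed.
- **Forces:** The highest readings were about 6 N when the flange met the deck, 5 N when I closed on the grip and 1.6 N sideways in the hole. I read forces only at the end of each move, so a brief peak in between would not show.
- **Seating:** The deck was met with the tool at 144.2 mm, against 144 mm expected for a fully seated pin. There was a small tilting moment of about 0.56 N m at that point, and it was gone after release.
- **Final look:** The wrist and side pictures show the pin upright, the flange flat with no visible gap, and the gripper about 110 mm above it, touching nothing. The grip's top was within about 2 pixels of where it should be.
- **Bystanders:** The arm's path stayed away from the bottle, tub and screwdriver. I didn't take a last picture to confirm they hadn't moved.

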